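Press the green compass case shut

TASK

The green compass case was left ajar. With your fingertips, press gently down on the white thumb pad on its lid until the lid is fully shut, then take the hand away; do not pick the case up or shove it about. Do not touch the orange and blue cases, whose lids stay ajar, and leave everything else where it is.

Things in the scene. Friction and masses are not known exactly. Their poses are not given: they have to be found in the camera images.
- green_case: Green plastic compass case, loose, 0.35 kg, 90 mm (own x) by 74 mm (own y), 24 mm high plus the lid. Origin: centre of the underside; z up; a 3 mm black catch on its front (-x) face. The flat lid, same outline, 8 mm thick, is hinged on the far edge: the hinge line runs along own y through x = +45 mm, z = +24 mm. Shut, the lid's top is 32 mm above the shelf.
- green_lid (a joint): Opening angle of the green lid in rad: 0 is shut against its stop, larger is further open (starts between 0.3 and 0.55; the -x edge rises). A friction hinge: the lid stays where it is left and needs about 1 to 2 N on the pad to move; it does not spring back.
- green_pad: Soft white rubber thumb pad on the green lid at its free edge, 26 mm (along the lid) x 36 mm (across) x 10 mm, soft: it gives 1 mm per 1.5 N, 8 mm at most. Origin: centre of its top; axes turn with the lid. With the lid shut it lies at (-31, 0, +42) mm in the case frame, i.e. (-76, 0, +18) from the hinge line; opening by an angle a turns it about the hinge by +a about own y.
- orange_case: Orange compass case, same shape and size as the green one, its lid also ajar (front edge up to 88 mm above the shelf). Leave alone. Origin: centre of the underside.
- orange_pad: White thumb pad on the orange case's lid, like the green one's; origin at the centre of its top. Leave alone.
- blue_case: Blue compass case, same shape and size as the green one, its lid also ajar (front edge up to 88 mm above the shelf). Leave alone. Origin: centre of the underside.
- blue_pad: White thumb pad on the blue case's lid, like the green one's; origin at the centre of its top. Leave alone.
- bowl: White ceramic bowl, loose, 140 mm across, 60 mm high; origin at the centre of its underside.
- file_holder: Aluminium ski file holder, loose, 40 x 110 mm, 44 mm high, with a dark steel file 180 mm long along own y; origin under its centre.
- toe_cap: Black rubber boot toe cap, loose, about 100 x 94 mm, 49 mm high, dome to own -x; origin under the dome's axis.
- wax: Yellow block of ski wax, loose, 35 x 70 x 22 mm; origin under its centre.
- trays: Stacking tier of three red plastic trays, fixed, 220 mm (own x) by 160 mm, 165 mm high; origin under its centre.
There are look-alikes about, which are no part of the job. There is more than one size of the green_case; the one meant has the size given above.

How it is judged:
On the way, in this order (a step that is already met when the one before it is completed fails the run):
1. the fingertips touch the white pad of the green lid while it is still ajar (contact force between the fingers and green_pad above 0.3 N and value of joint green_lid above 0.1 rad), for 0.04 s.
2. the green lid is shut (value of joint green_lid below 0.06 rad), for 0.1 s.
At the end, for the whole second after the job is handed in: The green lid is within 0.06 rad of shut (front gap under about 5 mm); its case stands flat, at rest, within 25 mm of where it was; the orange and blue cases and their lids are within 8 mm and the bowl, file holder, toe cap and wax within 10 mm of where they were (value of joint green_lid below 0.06 rad and height (world z) of green_case below 0.006 m and angle between green_case's own z axis and vertical below 0.05 rad and distance of green_case from where it was at the start of the episode below 0.025 m and linear speed of green_case below 0.02 m/s and distance of each of orange_case, orange_pad, blue_case, blue_pad from where it was at the start of the episode below 0.008 m and distance of each of bowl, file_holder, toe_cap, wax from where it was at the start of the episode below 0.01 m); the robot touches nothing.
It fails at once if the green case is pressed harder than 25 N (contact force between the fingers and green_case above 25 N).
It fails at once if the green case is lifted (12 mm), tipped (0.2 rad) or shoved more than 25 mm (height (world z) of green_case above 0.012 m or angle between green_case's own z axis and vertical above 0.2 rad or distance of green_case from where it was at the start of the episode above 0.025 m).
It fails at once if the orange case is touched (over 0.5 N), or it or its lid moved 8 mm (contact force between any of the fingers, the arm and orange_case above 0.5 N or distance of any of orange_case, orange_pad from where it was at the start of the episode above 0.008 m).
It fails at once if the blue case is touched (over 0.5 N), or it or its lid moved 8 mm (contact force between any of the fingers, the arm and blue_case above 0.5 N or distance of any of blue_case, blue_pad from where it was at the start of the episode above 0.008 m).
It fails at once if the bowl, file holder, toe cap or wax is moved more than 10 mm, or the tray tier is struck (over 5 N) (distance of any of bowl, file_holder, toe_cap, wax from where it was at the start of the episode above 0.01 m or contact force between any of the fingers, the arm and trays above 5 N).
It also fails if it takes over 32 s, if anything falls off the work surface, if the arm or the gripper's body presses on something with over 40 N, if the wrist force passes 120 N, or if a joint passes its speed limit or range.

ROBOT

A 6-joint arm with a two-finger parallel gripper is mounted at the origin on the work surface. World frame = base frame: x ahead of the robot, y to its left, z up, the work surface at z = 0. Lengths are in m, angles in rad, forces in N, time in s.
With the tool pointing down it reaches from about 0.25 to 0.725 m from the base axis. Payload 4 kg.
Tool frame: the origin (TCP) lies midway between the tips of the shut fingers; the grasp point (between the pads) lies 19 mm behind it (bot.grip_depth is the distance from the TCP to the grasp point, in m); z points along the fingers, y is the line along which they close (so a half turn about z gives the same grasp; the last joint's range is limited). The gripper opens to 85 mm and grips with 20 to 120 N. Pads are 22 mm wide; open, the fingers measure 114 mm over their backs; the gripper's body (76 mm by 85 mm) begins 54 mm behind the grasp point. The pads swing forward as they close: fully open they stand 13 mm farther back than shut.
Start: joints at [-1.304, 0.241, 0.005, 1.335, 0, 1.571], TCP at [0.132, -0.482, 0.231] pointing down, gripper open.
Joint ranges: [-2.72, 2.72], [-1.05, 1.87], [-1.09, 1.28], [-1.99, 2.15], [-1.42, 1.44], [-3.14, 3.14]. Speed limits (rad/s): [2.79, 2.79, 3.14, 3.14, 3.14, 3.14].

INTERFACE

Orientations are given as a unit quaternion [x, y, z, w].
In Python, from workcell import bot gives the robot as it stands.
- The arm moves only by the shell command python3 -m creep 'ROWS'. ROWS is JSON, one flat list of numbers, 5 for each row, row after row: the shift along the world's x, y, z in m, then the turn about the world's z in rad, then the finger opening in m, from 0 to 0.0854. In form: [x, y, z, twist, claw, x, y, z, twist, claw, ...]. A call has 1 to 10 rows; each row is the pose to reach, as a shift and turn from the pose commanded when the call began; what a row does not reach only later rows make up. A row lasts 1/12 s, in which the tool goes at most 41.7 mm and 7.16 degrees, less where a joint would pass 70% of its speed; a pose out of reach is approached as far as the arm can. A call with a gripper value outside its range is refused whole. The fingers move at their own pace and stop on an object; the grip force is fixed at half the most. Time passes only in rows, so rows that repeat a pose let the fingers close. It gives the time, the measured TCP pose, the force, the opening and the grip force at its end, in the units of the state.
- bot.get_obs(): the state, without advancing time (a new reading comes with each control period).
- bot.camera(name): name is "side" or "top"; returns a dict with "pixels" (420x560x3 uint8, red, green, blue), "camera_matrix" (3x3 intrinsics, pixels), "extrinsics" (4x4, takes a point from world to camera coordinates). Camera axes: x right, y down, z forward; pixel columns grow to the right and rows downward; lengths in m; the calibration is good to about 2 mm. A picture is of the moment at which its call begins. There is no depth.
- bot.job_done(): hands the job in; it is judged then, once.
Trained networks look in the newest picture that a camera, given by its name, has taken for a name from the list of things; names that differ only in an ending like _2 or _b are one class to them, and where a whole thing is asked for, a point or a joint stands for the part that bears it (a point fixed in the world has none). Each returns a list of dicts, best first, with "score" (0 to 1); they miss things now and then, are a little off and sometimes report something else, mostly with a low value. They report only what shows in the picture. A call takes as long as a camera call. They do not tell look-alikes from the thing itself.
- bot.look_for(camera, thing): "centre" ([column, row] as shares, 0 to 1, of the picture: columns of its width, rows of its height, amid what is visible of it).
- bot.place_of(camera, thing): "centre" ([column, row] as shares, 0 to 1, of the picture: columns of its width, rows of its height: a listed point, or the origin of a listed thing).
The state is a dict: "clock": time; "joint_pos": joint angles; "joint_vel": joint speeds; "tau": joint torques, N m; "eef_pos": TCP position; "tool_rot": TCP orientation; "ft_force": force on the tool from outside, world axes, zero at the start; "ft_torque": the same for the moment, N m; "grip_width": finger opening in m; "grasp_force": force on a finger pad.
Only numpy, scipy, OpenCV 4.12 (cv2) and the standard library are available. Lean on these libraries where they do the work, as an engineer would, in place of code of your own. Each camera call takes 0.05 s, during which the arm holds its last target. There are 200 camera calls.

## Working session

There is one attempt and no reset: what is moved stays moved. The work goes in short steps, Python scripts to look and compute and a shell command to move; the robot and the scene stay as the last step left them, time stands still between calls to the robot, and variables do not carry over. Pictures are saved under pics/ and viewed, at most 10 in all, crops included, and the job is handed in when it is done.

```bash
mkdir -p pics
cat > h.py <<'E'
import numpy as np, cv2
from workcell import bot
def snap(cam,name=None):
    c=bot.camera(cam); 
    if name: cv2.imwrite(f'pics/{name}.png',c['pixels'][...,::-1])
    return c
def proj(c,P):
    P=np.atleast_2d(P); K=np.array(c['camera_matrix']);E=np.array(c['extrinsics'])
    q=(E[:3,:3]@P.T+E[:3,3:4]); p=K@q; return (p[:2]/p[2]).T
def ray(c,px):
    K=np.array(c['camera_matrix']);E=np.array(c['extrinsics'])
    d=E[:3,:3].T@np.linalg.solve(K,[px[0],px[1],1]); o=-E[:3,:3].T@E[:3,3]; return o,d
def onz(c,px,z):
    o,d=ray(c,px); return o+d*(z-o[2])/d[2]
E
python3 - <<'E'
from h import *
for cam in ['top','side']:
    c=snap(cam,cam+'0')
    print(cam,ray(c,(280,210)))
    for t in ['green_case','green_pad','orange_case','orange_pad','blue_case','blue_pad','trays','bowl','toe_cap']:
        for r in bot.place_of(cam,t):
            px=np.array(r['centre'])*[560,420]
            print(t,px.round(),round(r['score'],2),onz(c,px,0.07 if 'pad' in t else 0).round(3))
E
```

```text
top (array([ 0.43713552, -0.01673186,  1.63198999]), array([ 0.0946198 ,  0.00430885, -0.99550767]))
green_case [227. 275.] 0.63 [0.369 0.176 0.   ]
green_case [205. 167.] 0.61 [0.748 0.252 0.   ]
green_case [214. 224.] 0.56 [0.547 0.222 0.   ]
green_pad [212. 274.] 0.71 [0.376 0.217 0.07 ]
green_pad [206. 163.] 0.47 [0.749 0.237 0.07 ]
green_pad [206. 226.] 0.45 [0.535 0.239 0.07 ]
orange_case [272. 216.] 0.84 [0.573 0.017 0.   ]
orange_case [251. 166.] 0.3 [0.751 0.091 0.   ]
orange_pad [273. 222.] 0.52 [0.544 0.013 0.07 ]
blue_case [327. 228.] 0.93 [ 0.526 -0.171  0.   ]
blue_pad [330. 233.] 0.55 [ 0.506 -0.174  0.07 ]
trays [419. 204.] 0.74 [ 0.605 -0.498  0.   ]
bowl [152. 205.] 0.93 [0.619 0.439 0.   ]
toe_cap [311. 162.] 0.7 [ 0.76  -0.121  0.   ]
toe_cap [249. 167.] 0.53 [0.745 0.096 0.   ]
side (array([-0.28614515,  1.0724535 ,  1.13390518]), array([ 0.47576435, -0.62575156, -0.61837565]))
green_case [180. 242.] 0.76 [0.74  0.244 0.   ]
green_case [225. 265.] 0.67 [0.558 0.235 0.   ]
green_case [286. 279.] 0.63 [0.377 0.172 0.   ]
green_case [276. 229.] 0.58 [0.536 0.013 0.   ]
green_case [225. 252.] 0.5 [0.595 0.193 0.   ]
green_case [347. 153.] 0.21 [ 0.596 -0.516  0.   ]
green_pad [227. 250.] 0.47 [0.541 0.239 0.07 ]
green_pad [280. 272.] 0.47 [0.364 0.217 0.07 ]
green_pad [175. 234.] 0.43 [0.715 0.279 0.07 ]
orange_case [275. 230.] 0.87 [0.536 0.017 0.   ]
orange_case [160. 295.] 0.2 [0.621 0.438 0.   ]
orange_pad [275. 210.] 0.42 [0.545 0.005 0.07 ]
blue_case [313. 205.] 0.6 [ 0.514 -0.166  0.   ]
blue_pad [317. 188.] 0.39 [ 0.503 -0.171  0.07 ]
blue_pad [221. 335.] 0.23 [0.349 0.479 0.07 ]
trays [345. 155.] 0.78 [ 0.592 -0.498  0.   ]
bowl [159. 297.] 0.65 [0.621 0.444 0.   ]
toe_cap [247. 185.] 0.81 [ 0.772 -0.121  0.   ]
```

Run:
```python
import cv2
a=cv2.imread('pics/top0.png');b=cv2.imread('pics/side0.png')
cv2.imwrite('pics/topc.png',cv2.resize(a[140:300,130:340],None,fx=3.75,fy=3.75,interpolation=cv2.INTER_CUBIC))
cv2.imwrite('pics/sidec.png',cv2.resize(b[170:320,140:350],None,fx=3.8,fy=3.8,interpolation=cv2.INTER_CUBIC))
```

```text
(no output)
```

View pics/top0.png

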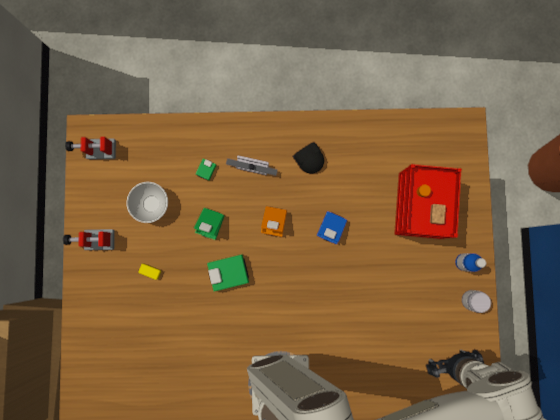

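View pics/topc.png

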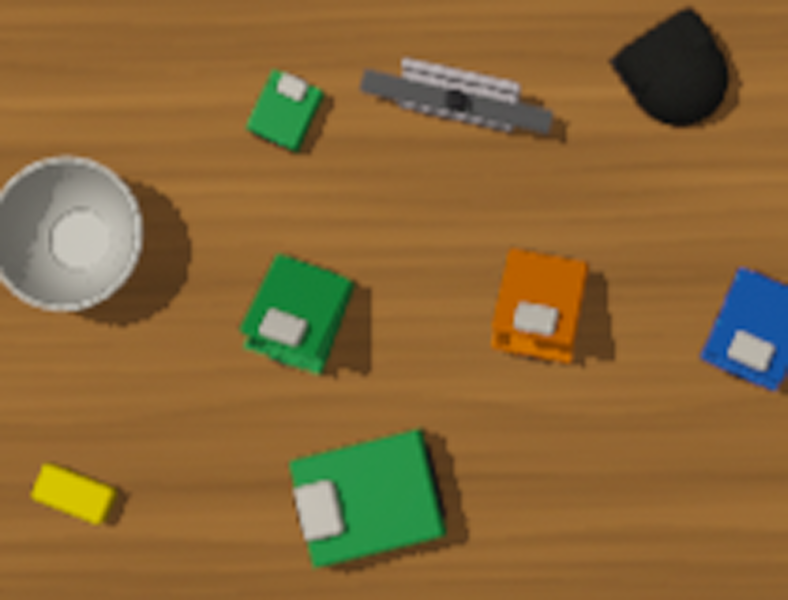

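View pics/sidec.png

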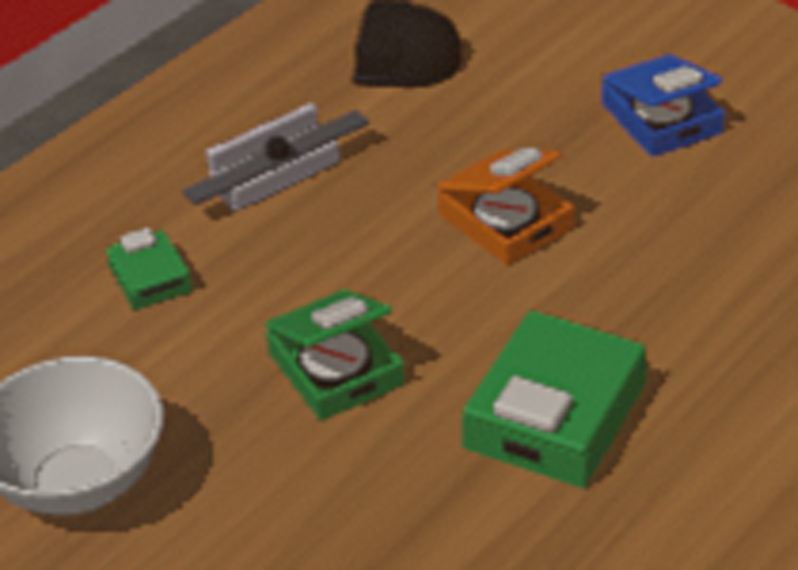

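Candidates for the green case in the top view are a small shut one at (205,167), a medium ajar one at (210,224) and a large shut one at (228,273). I choose the medium one: it is ajar and matches the orange and blue cases in size. The side crop confirms this, showing its lid up and the pad near (229,252) in the full side picture.

```bash
cat > meas.py <<'E'
from h import *
from scipy.optimize import least_squares
def mask(c,px,fn,r=40):
    im=c['pixels'].astype(int); m=fn(im).astype(np.uint8)
    n,l,s,cen=cv2.connectedComponentsWithStats(m)
    i=min((k for k in range(1,n) if s[k,4]>15),key=lambda k:np.hypot(*(cen[k]-px))); return cen[i],s[i,4],(l==i).astype(np.uint8)
white=lambda im:(im.min(2)>125)&(im.max(2)-im.min(2)<45)
green=lambda im:(im[...,1]>1.6*im[...,0])&(im[...,1]>1.4*im[...,2])
def box(x0,x1,y0,y1,z0,z1): return np.array([[x,y,z] for x in(x0,x1) for y in(-y0,y0) for z in(z0,z1)])
def model(p):
    x,y,w,a=p; ca,sa=np.cos(a),np.sin(a); Rl=np.array([[ca,0,sa],[0,1,0],[-sa,0,ca]])
    Rz=np.array([[np.cos(w),-np.sin(w),0],[np.sin(w),np.cos(w),0],[0,0,1]]); h=np.array([.045,0,.024])
    W=lambda P:P@Rz.T+[x,y,0]; L=lambda P:W(P@Rl.T+h)
    return W(box(-.045,.045,.037,0,0,.024)),L(box(-.09,0,.037,0,0,.008)),L(np.array([[-.076,0,.018]])),L(box(-.089,-.063,.018,0,.008,.018))
def fill(c,P,S=4):
    m=np.zeros((420*S,560*S),np.uint8); q=cv2.convexHull(((proj(c,P)+.5)*S).astype(np.float32)); cv2.fillConvexPoly(m,np.round(q).astype(np.int32),1); return m
def fit(cams,pix):
    obs=[]
    for c,px in zip(cams,pix):
        g=mask(c,px,lambda im:green(im)|white(im))[2]
        obs.append((mask(c,px,green)[0],mask(c,px,white),g))
    return obs
E
python3 - <<'E'
from meas import *
from scipy.optimize import minimize
cams=[snap('top'),snap('side')]; pix=[(206,226),(229,252)]
obs=fit(cams,pix)
for o in obs: print('white',o[1][0].round(1),o[1][1],'area',o[2].sum())
# triangulate pad
A=[];b=[]
for c,o in zip(cams,obs):
    q,d=ray(c,o[1][0]); d/=np.linalg.norm(d); M=np.eye(3)-np.outer(d,d); A.append(M); b.append(M@q)
P=np.linalg.lstsq(np.vstack(A),np.hstack(b),rcond=None)[0]; print('pad blob',P.round(4), [ (proj(c,P)[0]-o[1][0]).round(1) for c,o in zip(cams,obs)])
S=4
def cost(p):
    t=0
    for c,o in zip(cams,obs):
        b,l,_,pd=model(p); s=fill(c,b)|fill(c,l)|fill(c,pd); s=cv2.resize(s.astype(np.float32),(560,420),interpolation=cv2.INTER_AREA)
        # blur both for smooth cost; compass visible inside is filled by closing
        g=cv2.morphologyEx(o[2],cv2.MORPH_CLOSE,np.ones((1,1)))
        t+=((cv2.GaussianBlur(s,(0,0),1.)-cv2.GaussianBlur(g.astype(np.float32),(0,0),1.))**2).sum()
        pm=cv2.resize(fill(c,pd).astype(np.float32),(560,420),interpolation=cv2.INTER_AREA)
        t+=((cv2.GaussianBlur(pm,(0,0),1.)-cv2.GaussianBlur(o[1][2].astype(np.float32),(0,0),1.))**2).sum()
    return t
best=None
for w in (-.7,-.4,-.1,.2):
  for a in (.3,.5):
    s=np.array([.55,.22,w,a]); r=minimize(cost,s,method='Nelder-Mead',options=dict(initial_simplex=[s]+[s+d for d in np.diag([.015,.015,.2,.1])]))
    if best is None or r.fun<best.fun: best=r
print(best.x.round(3),best.fun); print('pad',model(best.x)[2].round(4))
o=bot.get_obs();print(o['clock'],o['eef_pos'],o['tool_rot'],o['ft_force'])
im=cams[1]['pixels'].copy();im2=cams[0]['pixels'].copy();out=[]
for c in cams:
    im=cv2.resize(c['pixels'][...,::-1],None,fx=6,fy=6,interpolation=cv2.INTER_CUBIC)
    b,l,_,pd=model(best.x)
    for B,col in((b,(255,255,0)),(l,(0,255,255)),(pd,(255,0,255))):
        cv2.polylines(im,[cv2.convexHull(((proj(c,B)+.5)*6).astype(np.int32))],True,col,1)
    u=(proj(c,P)[0]*6).astype(int); out.append(im[u[1]-180:u[1]+220,u[0]-200:u[0]+200])
cv2.imwrite('pics/fit.png',np.hstack(out))
E
```

```text
white [204.7 226.8] 72 area 583
white [228.7 251.8] 54 area 494
pad blob [0.533  0.2418 0.0715] [array([0.2, 0.3]), array([-0.4, -0. ])]
[ 0.547  0.236 -0.388  0.501] 259.4612731933594
pad [[0.5351 0.2407 0.0763]]
1.1 [ 0.13180667 -0.48229905  0.23129484] [ 9.91117970e-01  1.32985596e-01 -4.47339384e-06 -1.67155124e-05] [-0.46141883 -0.09909727  0.57304923]
```

View pics/fit.png

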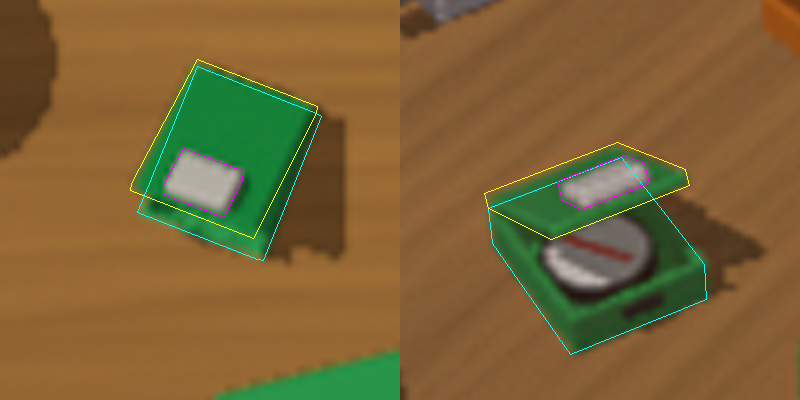

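The fitted model lies on the picture in both views: top view left, with the pad at (205,227), and side view right, with the pad at (229,252). The size given in the task matches, and the lid is at about 0.50 rad, so this is the right case. Next I move above it with the fingers shut.

```bash
python3 -m creep '[0.02,0.036,0,0.124,0, 0.04,0.072,0,0.248,0, 0.06,0.108,0,0.372,0, 0.08,0.144,0,0.496,0, 0.1,0.18,0,0.62,0, 0.12,0.216,0,0.744,0, 0.14,0.252,0,0.868,0, 0.16,0.288,0,0.992,0, 0.18,0.324,0,1.116,0, 0.2,0.36,0,1.24,0]'; python3 -c "
from workcell import bot;o=bot.get_obs();print(o['joint_pos'],o['tool_rot'],o['clock'])"
```

```text
clock: 1.93
eef_pos: [0.3324, -0.1205, 0.2317]
tool_rot: [0.727, 0.686, 0.0, 0.001]
ft_force: [1.5, 0.0, 0.6]
grip_width: -0.0003
grasp_force: 0.0
[-3.47719830e-01 -5.36142408e-02 -3.23526551e-01  1.29937409e+00
 -5.92178778e-05  1.28130840e+00] [7.27392067e-01 6.86221692e-01 3.13312225e-04 6.87519648e-04] 1.9333
```

```bash
python3 -m creep '[0.02,0.036,0,0.124,0, 0.04,0.072,0,0.248,0, 0.06,0.108,0,0.372,0, 0.08,0.144,0,0.496,0, 0.1,0.18,0,0.62,0, 0.12,0.216,0,0.744,0, 0.14,0.252,0,0.868,0, 0.16,0.29,0,0.992,0, 0.18,0.327,0,1.116,0, 0.201,0.363,0,1.24,0]'; python3 -m creep '[0,0,-0.02,0.007,0, 0,0,-0.05,0.007,0, 0,0,-0.08,0.007,0, 0,0,-0.11,0.007,0, 0,0,-0.125,0.007,0, 0,0,-0.13,0.007,0, 0,0,-0.13,0.007,0, 0,0,-0.13,0.007,0]';  python3 -c "
from h import *
import cv2
o=bot.get_obs();print(o['joint_pos'],o['ft_force'])
t=snap('top')['pixels'][...,::-1];s=snap('side')['pixels'][...,::-1]
cv2.imwrite('pics/pre.png',np.hstack([cv2.resize(i,None,fx=4,fy=4)for i in(t[180:280,155:255],s[200:300,180:280])]))"
```

```text
clock: 2.77
eef_pos: [0.5324, 0.2414, 0.2312]
tool_rot: [0.193, 0.981, -0.0, 0.0]
ft_force: [1.4, -1.0, 0.4]
grip_width: 0.0001
grasp_force: 0.0
clock: 3.43
eef_pos: [0.5326, 0.2395, 0.1022]
tool_rot: [0.193, 0.981, 0.0, 0.0]
ft_force: [-0.1, 0.0, 0.8]
grip_width: 0.0001
grasp_force: 0.0
[4.22582322e-01 4.86614481e-01 1.78924000e-02 1.10084191e+00
 1.43124535e-05 8.10389078e-01] [-0.07498121  0.03526224  0.75308149]
```

View pics/pre.png

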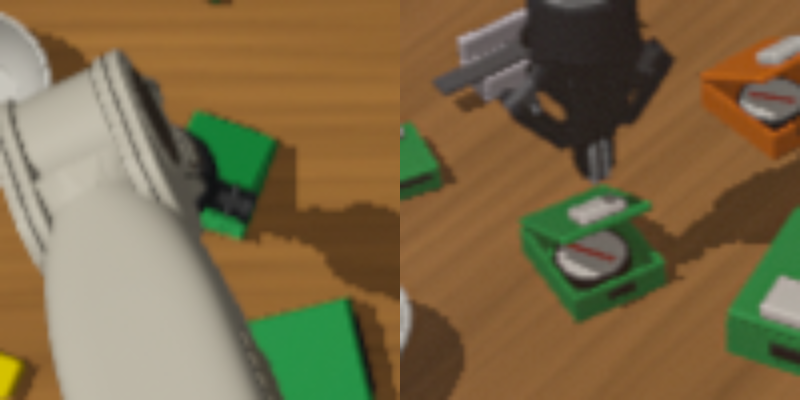

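The fingertips are right above the pad (side view, about (598,175) in the crop), with the lid still ajar. I now press down slowly.

```bash
python3 -m creep '[0,0,-0.006,0,0, 0,0,-0.012,0,0, 0,0,-0.017,0,0, 0,0,-0.02,0,0, 0,0,-0.022,0,0, 0,0,-0.024,0,0, 0,0,-0.026,0,0, 0,0,-0.027,0,0]'; python3 -m creep '[0,0,-0.001,0,0, 0,0,-0.002,0,0, 0,0,-0.003,0,0, 0,0,-0.003,0,0]'
```

```text
clock: 4.2
eef_pos: [0.5321, 0.2393, 0.0743]
tool_rot: [0.193, 0.981, 0.0, 0.0]
ft_force: [-0.2, 0.3, 1.3]
grip_width: -0.0005
grasp_force: 0.7
clock: 4.53
eef_pos: [0.532, 0.2393, 0.0712]
tool_rot: [0.193, 0.981, 0.0, 0.0]
ft_force: [0.5, 0.8, 1.2]
grip_width: 0.0002
grasp_force: 0.7
```

```bash
python3 -m creep '[-0.001,0,-0.002,0,0, -0.002,0.001,-0.004,0,0, -0.003,0.001,-0.006,0,0, -0.004,0.002,-0.008,0,0, -0.005,0.002,-0.01,0,0, -0.006,0.003,-0.012,0,0, -0.007,0.003,-0.014,0,0, -0.008,0.004,-0.016,0,0]'; python3 -m creep '[-0.001,0,-0.002,0,0, -0.002,0.001,-0.004,0,0, -0.002,0.001,-0.006,0,0, -0.003,0.001,-0.008,0,0, -0.004,0.002,-0.01,0,0, -0.004,0.002,-0.012,0,0]'
```

```text
clock: 5.2
eef_pos: [0.524, 0.2431, 0.0551]
tool_rot: [0.193, 0.981, -0.0, 0.0]
ft_force: [1.0, 0.3, -0.5]
grip_width: -0.0002
grasp_force: 0.6
clock: 5.7
eef_pos: [0.5196, 0.2454, 0.0431]
tool_rot: [0.193, 0.981, -0.0, -0.0]
ft_force: [-0.6, 0.7, 0.6]
grip_width: 0.0003
grasp_force: 0.7
```

```bash
python3 -m creep '[0,0,-0.001,0,0, 0,0,-0.002,0,0, 0,0,-0.003,0,0, 0,0,-0.003,0,0]'; python3 -m creep '[0,0,-0.001,0,0, 0,0,-0.002,0,0, 0,0,-0.002,0,0, 0,0,-0.002,0,0]';  python3 -c "
from h import *
o=bot.get_obs();print(o['ft_force'])
s=snap('side')['pixels'][...,::-1]
cv2.imwrite('pics/press.png',cv2.resize(s[210:290,180:280],None,fx=6,fy=6,interpolation=2))"
```

```text
clock: 6.03
eef_pos: [0.5196, 0.2453, 0.0402]
tool_rot: [0.193, 0.981, 0.0, -0.0]
ft_force: [-2.7, 0.5, 3.2]
grip_width: -0.0002
grasp_force: 1.3
clock: 6.37
eef_pos: [0.5198, 0.2453, 0.0386]
tool_rot: [0.193, 0.981, 0.0, -0.0]
ft_force: [-2.6, 1.2, 4.2]
grip_width: -0.0
grasp_force: 2.5
[-2.61383533  1.22715759  4.21928798]
```

View pics/press.png

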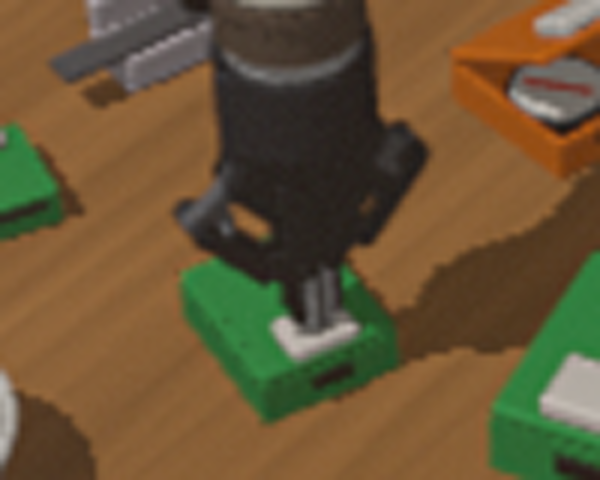

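The lid looks shut under the fingers, with no gap at the front (crop (330,375)). One more small press, then I lift straight up and back away.

```bash
python3 -m creep '[0,0,-0.001,0,0, 0,0,-0.002,0,0, 0,0,-0.002,0,0]'; python3 -m creep '[0,0,0.003,0,0, 0,0,0.008,0,0, 0,0,0.02,0,0, 0,0,0.05,0,0, 0,0,0.08,0,0, 0,0,0.11,0,0, 0,0,0.14,0,0, 0,0,0.17,0,0, 0,0,0.19,0,0, 0,0,0.19,0,0]'; python3 -m creep '[-0.03,0,0,0,0, -0.06,0,0,0,0, -0.09,0,0,0,0, -0.12,0,0,0,0, -0.14,0,0,0,0, -0.15,0,0,0,0, -0.15,0,0,0,0, -0.15,0,0,0,0]'
python3 - <<'E'
from meas import *
cams=[snap('top'),snap('side')]
out=[]
p=[.547,.236,-.388,0.]
for c in cams:
    im=cv2.resize(c['pixels'][...,::-1],None,fx=6,fy=6,interpolation=cv2.INTER_CUBIC)
    b,l,_,pd=model(p)
    for B,col in((b,(255,255,0)),(l,(0,255,255)),(pd,(255,0,255))):
        cv2.polylines(im,[cv2.convexHull(((proj(c,B)+.5)*6).astype(np.int32))],True,col,1)
    u=(proj(c,[.547,.236,.03])[0]*6).astype(int); out.append(im[u[1]-200:u[1]+200,u[0]-200:u[0]+200])
cv2.imwrite('pics/end.png',np.hstack(out))
E
```

```text
clock: 6.67
eef_pos: [0.5198, 0.2454, 0.0368]
tool_rot: [0.193, 0.981, 0.0, -0.0]
ft_force: [-4.0, -0.4, 7.4]
grip_width: 0.0002
grasp_force: 3.7
clock: 7.5
eef_pos: [0.523, 0.2461, 0.2319]
tool_rot: [0.193, 0.981, 0.003, 0.005]
ft_force: [0.6, 0.4, 0.6]
grip_width: 0.0
grasp_force: 0.0
clock: 8.17
eef_pos: [0.3707, 0.2454, 0.2263]
tool_rot: [0.193, 0.981, 0.0, 0.001]
ft_force: [0.5, -0.6, 0.9]
grip_width: 0.0001
grasp_force: 0.0
```

View pics/end.png

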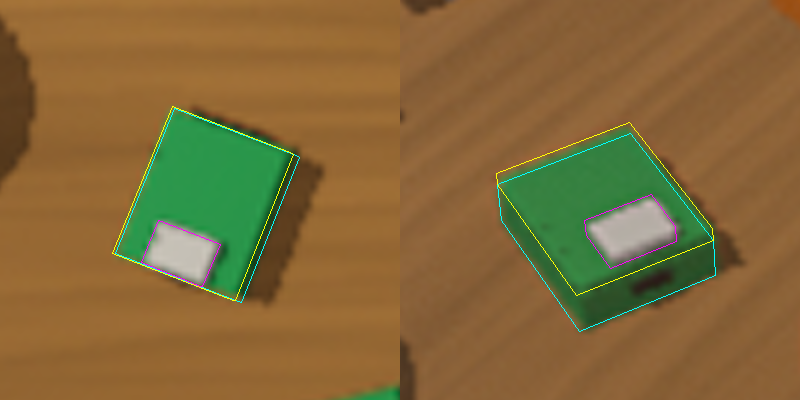

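The lid is shut: the angle-0 outline fits in both views, and the case has moved only a few mm at most. The 7 N at 0.037 m also fits a pad squeezed 5 mm against the stop.

```bash
python3 -c "
from workcell import bot;print(bot.job_done())"
```

```text
the job is handed in; nothing more can be done
None
```

The green compass case's lid is pressed shut, the hand is clear and the job is handed in; the orange and blue cases and everything else were not touched.

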